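# Clear and start the yellow bench timer

### The arm

A 7-joint arm with a two-finger parallel gripper is mounted at the origin on the work surface. World frame = base frame: x ahead of the robot, y to its left, z up, the work surface at z = 0. Lengths are in m, angles in rad, forces in N, time in s.
With the tool pointing down it reaches from about 0.35 to 0.9 m from the base axis. Payload 8.1 kg.
Tool frame: the origin (TCP) lies on the centre line of the jaws, within the pads' length; the fingertips stand 19 mm ahead of it and the grasp point (between the pads) is the TCP (arm.tip_reach is the distance from the TCP to the fingertips, in m); z points along the fingers, y is the line along which they close (so a half turn about z gives the same grasp; the last joint's range is limited). The gripper opens to 92 mm and grips with 3 to 60 N. Pads are 19 mm wide; open, the fingers measure 130 mm over their backs; the gripper's body (75 mm by 190 mm) begins 47 mm behind the grasp point.
Start: joints at [-1.419, 0.434, 0.025, 1.573, -0.012, 1.134, -0.075], TCP at [0.158, 0.605, 0.246] pointing down, gripper open.
Joint ranges: [-2.62, 2.62], [-0.44, 2.09], [-1.27, 1.32], [0.08, 2.57], [-1.32, 4.46], [0.12, 2], [-2.74, 2.74]. Speed limits (rad/s): [2.22, 2.22, 3.01, 3.01, 3.14, 3.14, 3.14].

### API

Orientations are given as a rotation vector (axis times angle).
In Python, from cell import arm gives the robot as it stands.
- The arm moves only by the tool arm_command, never from a script. Its argument "targets" is a list that holds one entry, the list of rows, each a list of 6 numbers: the shift along the tool's x, y, z in m, then the turn, a rotation vector about the tool's x, y, z in rad. A call has 1 to 10 rows; each row shifts and turns the commanded pose from where the row before left it, along the tool's axes as they then stand; what a row does not reach is not made up. A row lasts 1/8 s, in which the tool goes at most 62.5 mm and 10.7 degrees, less where a joint would pass 70% of its speed; a pose out of reach is approached as far as the arm can. A call with a gripper value outside its range is refused whole. "jaw" is the finger opening in m, from 0 to 0.0918, set as the call begins (left out, the last holds). The fingers move at their own pace and stop on an object; "newtons" is the grip in N (left out, the last holds). Time passes only in rows, so rows that do not move let the fingers close. It gives the time, the measured TCP pose, the force, the opening and the grip force at its end, in the units of the state.
- arm.observe(): the state, without advancing time (a new reading comes with each control period).
- arm.get_image(name): name is "scene" or "top" or "wrist"; returns a dict with "pixels" (400x640x3 uint8, red, green, blue), "z_map" (400x640 float32, m along the optical axis (not along the pixel's ray), 0 where there is no reading), "fx", "fy", "cx", "cy" (pixels), "xyz" and "rotation" of the camera in the world; the wrist camera has in their place "T_tool_cam" (4x4, takes a point from camera to tool coordinates, whose origin is the TCP and whose axes are the flange's). Camera axes: x right, y down, z forward; pixel columns grow to the right and rows downward; lengths in m; the calibration is good to about 2 mm. A picture is of the moment at which its call begins: read the wrist's pose just before it.
- arm.sign_off(): hands the job in; it is judged then, once.
The state is a dict: "clock": time; "joints": joint angles; "dq": joint speeds; "joint_efforts": joint torques, N m; "position": TCP position; "ee_rot": TCP orientation; "force": force on the tool from outside, world axes, zero at the start; "ft_torque": the same for the moment, N m; "width": opening from 0.0 (shut) to 1.0 (fully open); "gripper_force": force on a finger pad.
Only numpy, scipy, OpenCV 4.12 (cv2) and the standard library are available. Lean on these libraries where they do the work, as an engineer would, in place of code of your own. Each camera call takes 0.05 s, during which the arm holds its last target. There are 200 camera calls.

### The job

Three bench timers lie on the lab bench. Clear and start the yellow one: with a fingertip press its red key right down and let it come back up, then press its green key right down and let it come back up, and withdraw. Press gently, leave the timer lying where it is without picking it up or pushing it along, and leave the blue and grey timers and their keys, the tube rack and the marker pen alone.

Things in the scene. Friction and masses are not known exactly. Their poses are not given: they have to be found in the camera images.
- yellow_timer: Yellow bench timer: flat rounded slab 85 mm (x) by 125 mm (y) by 24 mm high, about 0.25 kg, loose on the bench. Origin: centre of its underside; z up. The display takes the far (+x) half of the top; the two keys stand on the near (-x) half, 20 mm to -x of the centre: the red clear key at y = +32 mm, the green start key at y = -32 mm, 64 mm apart. Key tops are 34 mm above the bench.
- blue_timer: Blue bench timer: flat rounded slab 85 mm (x) by 125 mm (y) by 24 mm high, about 0.25 kg, loose on the bench. Origin: centre of its underside; z up. The display takes the far (+x) half of the top; the two keys stand on the near (-x) half, 20 mm to -x of the centre: the red clear key at y = +32 mm, the green start key at y = -32 mm, 64 mm apart. Key tops are 34 mm above the bench.
- grey_timer: Grey bench timer: flat rounded slab 85 mm (x) by 125 mm (y) by 24 mm high, about 0.25 kg, loose on the bench. Origin: centre of its underside; z up. The display takes the far (+x) half of the top; the two keys stand on the near (-x) half, 20 mm to -x of the centre: the red clear key at y = +32 mm, the green start key at y = -32 mm, 64 mm apart. Key tops are 34 mm above the bench.
- yellow_clear_top (a point): centre of the top face of the yellow timer's red clear key, a round cap 24 mm across standing 10 mm above the casing (34 mm above the bench). It travels 5 mm straight down, so stays 5 mm proud of the casing when fully down; it begins to move at about 1 N, needs about 4 N at the bottom of its travel, and springs back. The point moves with the key.
- yellow_start_top (a point): centre of the top face of the yellow timer's green start key, a round cap 24 mm across standing 10 mm above the casing (34 mm above the bench). It travels 5 mm straight down, so stays 5 mm proud of the casing when fully down; it begins to move at about 1 N, needs about 4 N at the bottom of its travel, and springs back. The point moves with the key.
- yellow_clear (a joint): red clear key of the yellow timer: 0 released, 0.005 (m) fully down; springs back by itself
- yellow_start (a joint): green start key of the yellow timer: 0 released, 0.005 (m) fully down; springs back by itself
- blue_clear (a joint): red clear key of the blue timer: 0 released, 0.005 (m) fully down; springs back by itself
- blue_start (a joint): green start key of the blue timer: 0 released, 0.005 (m) fully down; springs back by itself
- grey_clear (a joint): red clear key of the grey timer: 0 released, 0.005 (m) fully down; springs back by itself
- grey_start (a joint): green start key of the grey timer: 0 released, 0.005 (m) fully down; springs back by itself
- tube_rack: orange tube rack, a block 80 mm (x) by 150 mm (y) by 40 mm high, with a few tube caps rising to 50 mm; loose. Origin: centre of its underside.
- marker: black marker pen with a blue cap lying on the bench, 138 mm long (its y), 13 mm thick; loose. Origin: centre of its underside.
Mind the look-alikes: they are no part of the job. There is more than one size of the yellow_timer; the job needs the smallest.

How it is judged:
By the outcome, as a careful person would: the job done as asked, in the order asked, and still so for the second after the job is handed in, with the robot touching nothing.
It also fails if it takes over 38 s, if anything falls off the work surface, if the arm or the gripper's body presses on something with over 40 N, if the wrist force passes 120 N, or if a joint passes its speed limit or range.

## Working session

There is one attempt and no reset: what is moved stays moved. The work goes in short steps, Python scripts to look and compute and a tool call to move; the robot and the scene stay as the last step left them, time stands still between calls to the robot, and variables do not carry over. Pictures are saved under pics/ and viewed, at most 10 in all, crops included, and the job is handed in when it is done.

Besides the shell and the picture viewer there is one more tool, called after "Call:" as name([rows], argument=value, ...), one row to a line, values as JSON. arm_command: Moves the arm, as the interface text tells. Its arguments: {"type":"object","properties":{"targets":{"type":"array","items":{"type":"array","items":{"type":"array","items":{"type":"number"}}}},"jaw":{"type":"number"},"newtons":{"type":"number"}},"required":["targets"]}

```bash
mkdir -p pics; python3 - <<'E'
from cell import arm
import cv2
s=arm.observe(); print(s, arm.tip_reach)
for n in ("top","scene"):
    d=arm.get_image(n); cv2.imwrite(f"pics/{n}.png",d["pixels"][:,:,::-1]); print(n,d["fx"],d["cx"],d["cy"],d["xyz"],d["rotation"])
E
```

```text
{'clock': 0.0, 'joints': array([-1.41859748,  0.43523328,  0.02495344,  1.57410239, -0.01161101,
        1.13399508, -0.07513223]), 'dq': array([-0.00041874,  0.00020026,  0.00039929,  0.00025091,  0.00128592,
        0.00206684, -0.00086837]), 'joint_efforts': array([-6.38912370e-04, -6.67853022e+01,  9.84925367e-01, -3.14475524e+01,
       -6.05460559e-02,  4.29012103e-02,  1.91947561e-04]), 'position': array([0.15744821, 0.60434086, 0.24493628]), 'ee_rot': array([-3.99284195e-01, -3.11603773e+00,  2.49956129e-03]), 'force': array([0.54507606, 0.54578255, 0.82410403]), 'ft_torque': array([ 0.04699183, -0.01233904,  0.0039549 ]), 'gripper_force': 0.0, 'width': 0.9998257794712329} 0.019
top 422.6274321701282 328.4237598723157 200.27422715255116 [ 0.41705533 -0.02765752  1.08359578] [-2.1927356   2.1502773  -0.15340695]
scene 366.2230252058411 323.09061952041674 204.88472877348056 [1.10653072 0.43047101 0.89902267] [-1.14672777 -2.43315319  0.92717598]
```

View pics/top.png

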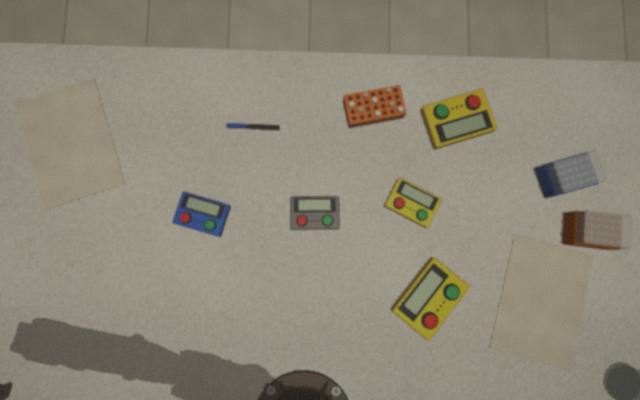

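View pics/scene.png

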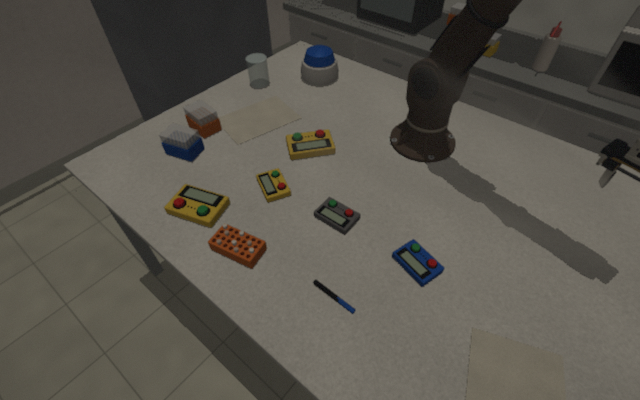

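The top view shows the smallest yellow timer at about (413,202), with its red key near (399,203) and green near (422,215). The two larger yellow ones are at (458,118) and (430,298). The scene view agrees: the small one is at (272,184).

```bash
cat > h.py <<'E'
from cell import arm
import cv2, numpy as np
from scipy.spatial.transform import Rotation as R
def key_px(im, box):
    x0,y0,x1,y1=box; hsv=cv2.cvtColor(im[y0:y1,x0:x1],cv2.COLOR_RGB2HSV); o={}
    for n,m in (("red",cv2.inRange(hsv,(0,140,60),(9,255,255))|cv2.inRange(hsv,(172,140,60),(180,255,255))),("green",cv2.inRange(hsv,(45,90,30),(90,255,255)))):
        k,_,st,c=cv2.connectedComponentsWithStats(m)
        if k>1:
            i=1+np.argmax(st[1:,4]); o[n]=(c[i]+[x0,y0],st[i,4])
    return o
def cast(p,d,t,Rm,z):
    r=Rm@np.array([(p[0]-d["cx"])/d["fx"],(p[1]-d["cy"])/d["fy"],1]); return t+r*(z-t[2])/r[2]
E
python3 - <<'E'
from h import *
for n,b in (("top",(383,175,445,232)),("scene",(250,160,296,205))):
    d=arm.get_image(n); Rm=R.from_rotvec(d["rotation"]).as_matrix(); P={}
    for k,(p,a) in key_px(d["pixels"],b).items():
        P[k]=cast(p,d,d["xyz"],Rm,.033); u,v=np.rint(p).astype(int)
        zm=d["z_map"][v,u]; q=d["xyz"]+Rm@np.array([(p[0]-d["cx"])/d["fx"],(p[1]-d["cy"])/d["fy"],1])*zm
        print(n,k,p,a,P[k].round(4),"depth",q.round(4))
    print(np.linalg.norm(P["red"]-P["green"]))
s=arm.observe(); T=R.from_rotvec(s["ee_rot"]); print(T.as_matrix().round(3))
for k in P: print(k,T.inv().apply(P[k]+[0,0,.2]-s["position"]).round(3))
d=arm.get_image("wrist");print(d["T_tool_cam"].round(3))
E
```

```text
top red [399.13432836 202.44776119] 67 [ 0.5398 -0.2289  0.033 ] depth [ 0.5396 -0.2286  0.0348]
top green [421.86764706 214.25      ] 68 [ 0.5112 -0.2862  0.033 ] depth [ 0.5111 -0.2859  0.0341]
0.06395365547204698
scene red [281. 185.] 31 [ 0.541  -0.2286  0.033 ] depth [ 0.5409 -0.2287  0.0329]
scene green [274.88235294 173.58823529] 34 [ 0.5147 -0.283   0.033 ] depth [ 0.5149 -0.2829  0.0332]
0.060451860860837106
[[-0.968  0.252 -0.   ]
 [ 0.252  0.968 -0.001]
 [-0.    -0.001 -1.   ]]
red [-0.581 -0.71   0.013]
green [-0.569 -0.769  0.013]
[[ 0.001 -0.969 -0.245  0.065]
 [ 1.     0.     0.    -0.   ]
 [-0.    -0.245  0.969 -0.138]
 [ 0.     0.     0.     1.   ]]
```

Call:
arm_command([
  [[-0.0434,-0.0305,0,0,0,0],[-0.0434,-0.0305,0,0,0,0],[-0.0434,-0.0305,0,0,0,0],[-0.0434,-0.0305,0,0,0,0],[-0.0434,-0.0305,0,0,0,0],[-0.0434,-0.0305,0,0,0,0],[-0.0434,-0.0305,0,0,0,0],[-0.0434,-0.0305,0,0,0,0],[-0.0434,-0.0305,0,0,0,0],[-0.0434,-0.0305,0,0,0,0]],
], jaw=0, newtons=5)

```text
clock: 1.5
position: [0.5015, 0.1989, 0.2459]
ee_rot: [0.399, 3.116, 0.001]
force: [1.6, 0.3, 0.2]
width: 0.009
gripper_force: 0.0
```

Call:
arm_command([
  [[-0.0147,-0.0405,0,0,0,0],[-0.0147,-0.0405,0,0,0,0],[-0.0147,-0.0405,0,0,0,0],[-0.0147,-0.0405,0,0,0,0],[-0.0147,-0.0405,0,0,0,0],[-0.0147,-0.0405,0,0,0,0],[-0.0147,-0.0405,0,0,0,0],[-0.0147,-0.0405,0,0,0,0],[-0.0147,-0.0405,0,0,0,0],[-0.0147,-0.0405,0,0,0,0]],
])

```text
clock: 2.75
position: [0.5408, -0.23, 0.2457]
ee_rot: [0.399, 3.116, 0.0]
force: [0.0, 0.6, -0.3]
width: 0.007
gripper_force: 0.0
```

Call:
arm_command([
  [[0,0,0,0,0,0],[0,0,0,0,0,0]],
])

```text
clock: 3.0
position: [0.5407, -0.2282, 0.2455]
ee_rot: [-0.399, -3.116, -0.001]
force: [-0.1, -0.4, 0.2]
width: 0.004
gripper_force: 0.0
```

```bash
cat > w.py <<'E'
from h import *
import sys
s=arm.observe(); d=arm.get_image("wrist"); im=d["pixels"]
T=np.eye(4); T[:3,:3]=R.from_rotvec(s["ee_rot"]).as_matrix(); T[:3,3]=s["position"]
C=T@d["T_tool_cam"]; P={}
for k,(p,a) in key_px(im,(0,0,640,400)).items():
    P[k]=cast(p,d,C[:3,3],C[:3,:3],.034); print(k,p.round(),a,P[k].round(4),"tool shift of tips",(T[:3,:3].T@(P[k]-T[:3,3])-[0,0,.019]).round(4))
print(s["clock"],s["position"],s["force"],s["width"])
cv2.imwrite(f"pics/{sys.argv[1]}.png",im[:,:,::-1])
E
python3 w.py w1
```

```text
red [564.  61.] 686 [0.4899 0.0114 0.034 ] tool shift of tips [0.1095 0.2189 0.1926]
green [495.  82.] 648 [ 0.4918 -0.0522  0.034 ] tool shift of tips [0.0916 0.1579 0.1926]
3.0 [ 0.54071395 -0.22815564  0.24545308] [-0.14567129 -0.36900118  0.15292504] 0.003929679844131406
```

View pics/w1.png

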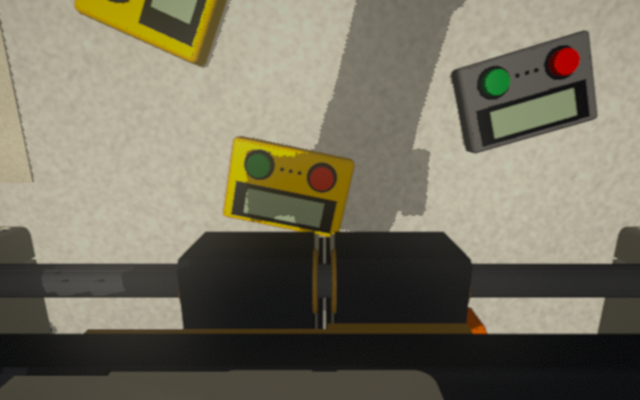

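The wrist view shows the small yellow timer at about (290,185), red key (321,178) and green (259,165). My mask picked the grey timer's keys, so I'll restrict it.

```bash
sed -i 's/(0,0,640,400)/tuple(map(int,sys.argv[2].split(",")))/' w.py; python3 w.py w2 215,130,360,235
```

```text
red [321. 178.] 485 [ 0.5386 -0.2304  0.034 ] tool shift of tips [ 0.0014 -0.0036  0.1925]
green [257. 165.] 458 [ 0.5107 -0.2873  0.034 ] tool shift of tips [ 0.0141 -0.0656  0.1925]
3.05 [ 0.54087618 -0.22745773  0.24550958] [0.69604668 0.33128925 0.01288757] 0.003336656878327228
```

Call:
arm_command([
  [[0.001,-0.0025,0.034,0,0,0],[0,0,0.034,0,0,0],[0,0,0.034,0,0,0],[0,0,0.034,0,0,0],[0,0,0.034,0,0,0],[0,0,0.008,0,0,0],[0,0,0.006,0,0,0],[0,0,0,0,0,0],[0,0,0,0,0,0]],
])

```text
clock: 4.22
position: [0.5398, -0.231, 0.0628]
ee_rot: [0.399, 3.114, -0.0]
force: [0.6, 0.3, -0.1]
width: 0.007
gripper_force: 0.0
```

```bash
python3 w.py w3 0,0,1,1; python3 -c "
from h import *
im=arm.get_image('top')['pixels'][140:260,330:490,::-1]
cv2.imwrite('pics/t3.png',cv2.resize(im,None,fx=4,fy=4))"
```

```text
4.225 [ 0.53984964 -0.23104449  0.06276345] [ 0.5770118   0.28894573 -0.1370371 ] 0.006653166670890119
```

View pics/w3.png

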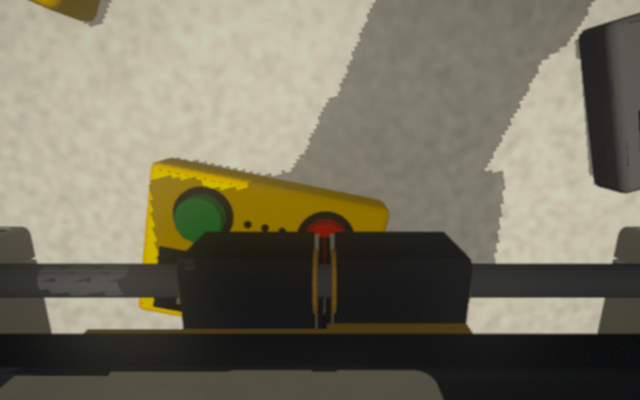

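The red key sits right under the fingertips, centred at about column 325. I'll go down and watch the force.

Call:
arm_command([
  [[0,0,0.004,0,0,0],[0,0,0.004,0,0,0],[0,0,0.002,0,0,0],[0,0,0.001,0,0,0],[0,0,0.001,0,0,0],[0,0,0,0,0,0]],
])

```text
clock: 5.08
position: [0.5391, -0.2309, 0.0498]
ee_rot: [-0.399, -3.116, -0.0]
force: [-0.8, -0.5, 2.8]
width: 0.006
gripper_force: 1.5
```

Call:
arm_command([
  [[0,0,0.001,0,0,0],[0,0,0.001,0,0,0],[0,0,0,0,0,0]],
])

```text
clock: 5.45
position: [0.5392, -0.2309, 0.0483]
ee_rot: [0.399, 3.116, 0.0]
force: [-3.1, 1.0, 9.5]
width: 0.005
gripper_force: 4.9
```

Force is 9.5 N, well above the 4 N needed, and the tips are at about 29 mm, so red is fully down. Lifting and crossing to green.

Call:
arm_command([
  [[0,0,-0.003,0,0,0],[0,0,-0.004,0,0,0],[0,0,-0.02,0,0,0],[0,0,-0.03,0,0,0],[0.0065,-0.031,-0.023,0,0,0],[0.006,-0.031,0,0,0,0],[0,0,0,0,0,0],[0,0,0,0,0,0]],
])

```text
clock: 6.45
position: [0.5116, -0.2872, 0.1275]
ee_rot: [-0.399, -3.116, -0.001]
force: [0.8, 0.7, 0.1]
width: 0.002
gripper_force: 0.0
```

```bash
python3 w.py w4 225,130,480,235
```

```text
red [414. 222.] 652 [ 0.5336 -0.2308  0.034 ] tool shift of tips [-0.0071  0.06    0.0745]
green [323. 210.] 1018 [ 0.5099 -0.2878  0.034 ] tool shift of tips [ 0.0014 -0.0011  0.0745]
6.45 [ 0.51155931 -0.2871806   0.12746234] [0.83969837 0.65894295 0.09130732] 0.0015444751812547428
```

View pics/w4.png

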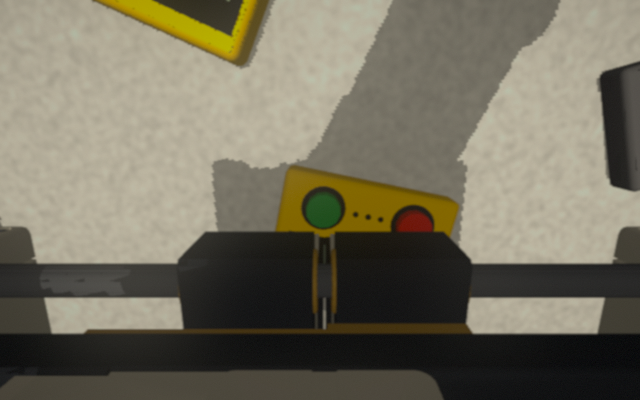

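Green is at (323,210), within about 1.5 mm of the tips, and the timer hasn't moved. Pressing green.

Call:
arm_command([
  [[0.001,-0.001,0.03,0,0,0],[0,0,0.03,0,0,0],[0,0,0.008,0,0,0],[0,0,0.004,0,0,0],[0,0,0.002,0,0,0],[0,0,0.001,0,0,0],[0,0,0.001,0,0,0],[0,0,0,0,0,0]],
])

```text
clock: 7.5
position: [0.5107, -0.2886, 0.0521]
ee_rot: [0.399, 3.115, -0.0]
force: [0.9, -0.1, 0.9]
width: 0.003
gripper_force: 0.8
```

Call:
arm_command([
  [[0,0,0.001,0,0,0],[0,0,0.001,0,0,0],[0,0,0,0,0,0]],
])

```text
clock: 7.88
position: [0.5107, -0.2886, 0.0499]
ee_rot: [0.399, 3.115, -0.0]
force: [1.9, 0.6, 2.5]
width: 0.003
gripper_force: 1.5
```

Call:
arm_command([
  [[0,0,0.001,0,0,0],[0,0,0.001,0,0,0],[0,0,0,0,0,0]],
])

```text
clock: 8.25
position: [0.5107, -0.2887, 0.0483]
ee_rot: [0.399, 3.115, -0.0]
force: [1.6, 0.8, 8.4]
width: 0.005
gripper_force: 4.3
```

Force is 8.4 N at the same depth, so green is fully down. Withdrawing.

Call:
arm_command([
  [[0,0,-0.003,0,0,0],[0,0,-0.004,0,0,0],[0,0,-0.02,0,0,0],[0,0,-0.04,0,0,0],[0,0,-0.05,0,0,0],[0,0,-0.05,0,0,0],[0,0,-0.03,0,0,0],[0,0,0,0,0,0],[0,0,0,0,0,0]],
])

```text
clock: 9.38
position: [0.5093, -0.2879, 0.2435]
ee_rot: [-0.399, -3.114, -0.001]
force: [-0.2, -0.0, -1.2]
width: 0.008
gripper_force: 0.0
```

```bash
python3 w.py w5 290,120,420,232
```

```text
red [387. 194.] 485 [ 0.5379 -0.2313  0.034 ] tool shift of tips [-0.0139  0.0619  0.1905]
green [325. 181.] 476 [ 0.5102 -0.2879  0.034 ] tool shift of tips [-0.0014  0.0002  0.1905]
9.375 [ 0.50929263 -0.28791604  0.24354433] [-0.17098692 -0.02759386 -1.20616183] 0.008446260950722139
```

View pics/w5.png

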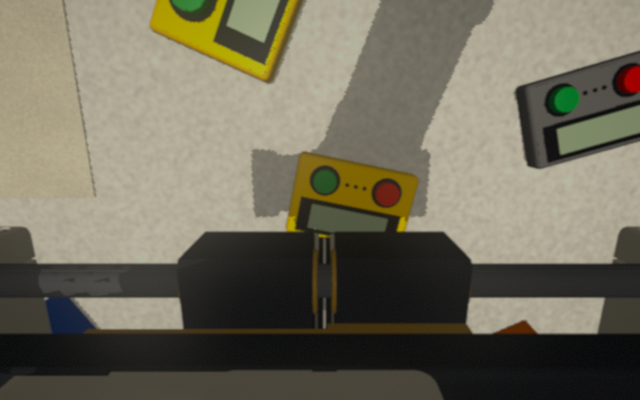

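The timer is still in place (keys at (387,194) and (325,181), positions within 1 mm of before), both keys look released, and the arm is clear.

```bash
python3 -c "
from cell import arm
print(arm.sign_off())"
```

```text
the job is handed in; nothing more can be done
None
```

I pressed the smallest yellow timer's red key and then its green key right down (about 9.5 N and 8.4 N), withdrew, and handed the job in at about 9.4 s; the last wrist picture shows the timer within 1 mm of where it was, and nothing else was touched.

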